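# Fit the stage plate and set the diaphragm lever of a gem microscope's light stage

## Robot

A 6-joint arm with a two-finger parallel gripper is mounted at the origin on the work surface. World frame = base frame: x ahead of the robot, y to its left, z up, the work surface at z = 0. Lengths are in m, angles in rad, forces in N, time in s.
With the tool pointing down it reaches from about 0.325 to 0.75 m from the base axis. Payload 7.6 kg.
Tool frame: the origin (TCP) lies between the finger pads; the fingertips stand 11 mm ahead of it and the grasp point (between the pads) lies 8 mm behind it; z points along the fingers, y is the line along which they close (so a half turn about z gives the same grasp; the last joint's range is limited). The gripper opens to 85 mm and grips with 20 to 120 N. Pads are 22 mm wide; open, the fingers measure 114 mm over their backs; the gripper's body (76 mm by 85 mm) begins 54 mm behind the grasp point. The pads swing forward as they close: fully open they stand 13 mm farther back than shut.
Start: joints at [-1.25, 0.052, 1.401, -0, 1.689, -0.07], TCP at [0.2, -0.485, 0.242] pointing down, gripper open.
Joint ranges: [-2.9, 2.9], [-0.91, 2.17], [0.12, 2.37], [-1.06, 4.2], [0.26, 2.73], [-2.93, 2.93]. Speed limits (rad/s): [2.57, 2.57, 3.01, 3.14, 3.14, 3.14].

## Interface

Orientations are given as a unit quaternion [w, x, y, z].
In Python, from bench import telemetry, get_image, get_calibration, sign_off, trace gives the robot as it stands.
- The arm moves only by the tool arm_command, never from a script. Its argument "targets" is text: rows parted by semicolons, each of 5 numbers parted by spaces: the shift along the tool's x, y, z in mm, then the turn about the tool's z in rad, then the closure in counts, from 0 (fully open) to 255 (shut). In form: dx dy dz roll jaw; .... A call has 1 to 8 rows; each row is the pose to reach, as a shift and turn from the pose commanded when the call began, along the tool's axes at that moment; what a row does not reach only later rows make up. A row lasts 1/12 s, in which the tool goes at most 41.7 mm and 7.16 degrees, less where a joint would pass 70% of its speed; a pose out of reach is approached as far as the arm can. A call with a gripper value outside its range is refused whole. The fingers move at their own pace and stop on an object; "force" is the grip in N (left out, the last holds). Time passes only in rows, so rows that repeat a pose let the fingers close. It gives the time, the measured TCP pose, the force, the opening and the grip force at its end, in the units of the state.
- telemetry.read_state(): the state, without advancing time (a new reading comes with each control period).
- get_image(name): name is "scene" or "top" or "wrist"; returns the picture (480x640x3 uint8, blue, green, red); there is no depth.
- get_calibration(name): a dict with "fx", "fy", "cx", "cy" (pixels), "R" (3x3) and "t" (3): a world point X has camera coordinates R X + t. Camera axes: x right, y down, z forward; pixel columns grow to the right and rows downward; lengths in m; the calibration is good to about 2 mm. The wrist camera is an equidistant fisheye: a pixel r from the principal point sees the ray r / f radians off the axis. A picture is of the moment at which its call begins: read the wrist's pose just before it. get_calibration takes no time and is no camera call; for the wrist camera it gives the pose at the moment of the call.
- sign_off(): hands the job in; it is judged then, once.
Trained networks look in the newest picture that a camera, given by its name, has taken for a name from the list of things; names that differ only in an ending like _2 or _b are one class to them, and where a whole thing is asked for, a point or a joint stands for the part that bears it (a point fixed in the world has none). Each returns a list of dicts, best first, with "conf" (0 to 1); they miss things now and then, are a little off and sometimes report something else, mostly with a low value. They report only what shows in the picture. A call takes as long as a camera call. They do not tell look-alikes from the thing itself.
- trace(camera, thing): "mask" (480x640 bool, what is visible of it) and "pixel" ([column, row] in pixels, amid what is visible of it).
The state is a dict: "clock": time; "joint_positions": joint angles; "qvel": joint speeds; "tau": joint torques, N m; "eef_pos": TCP position; "ee_rot": TCP orientation; "ft_force": force on the tool from outside, world axes, zero at the start; "moment": the same for the moment, N m; "grip_width": finger opening in m; "gripper_force": force on a finger pad.
Only numpy, scipy, OpenCV 4.12 (cv2) and the standard library are available. Lean on these libraries where they do the work, as an engineer would, in place of code of your own. Each camera call takes 0.05 s, during which the arm holds its last target. There are 200 camera calls.

## Task

Get the microscope's light stage ready for the next stone: lower the dark stage plate gently over the two locating pins until it lies flush on the stage, and set the diaphragm lever to the third notch of its toothed quadrant, counting the closed notch beside the tall stop post as the first. Press the lever's paddle down to lift the latch out of the teeth, swing it round and let it up again, so that the latch drops fully home in that notch; do not force the latch against the teeth, and leave the tray, beaker, gauge, loupe and ring box where they are.

Things in the scene. Friction and masses are not known exactly. Their poses are not given: they have to be found in the camera images.
- illuminator: Fixed light stage: black foot 230 x 190 x 16 mm; on it a drum 160 mm across, its flat deck 64 mm above the bench; on the deck an aluminium bridge 150 x 56 mm whose top, the stage, is 78 mm above the bench. Origin: centre of the foot's underside, on the drum's vertical axis, about which the lever swings. x runs from pin to pin, z up. Quadrant and lever: -y side; lamp housing 50 mm high: +y side.
- stage_seat (a point): Centre of the stage (white window) on the top face of the bridge, 78 mm above the bench; same axes as the illuminator.
- pin_a (a point): Tip of one steel locating pin: 7 mm diameter, 11 mm tall above the stage with the last 3.5 mm coned to 3 mm; on the stage's centre line 62 mm from its centre, on the -x side.
- pin_b (a point): Tip of the other, equal pin, 62 mm from the stage's centre on the +x side.
- stage_plate: Loose dark steel plate 160 x 60 x 6 mm, 0.2 to 0.4 kg, flat on the bench: through holes of 8.4 mm for the pins 62 mm either side of its centre along its x; a round collar in the middle stands 22 mm above the plate, 44 mm outside and 32 mm inside diameter, to be gripped across its outside. The same either way round. Origin: centre of its underside; x along its length, z up.
- collar_top (a point): Centre of the collar's top rim on the stage plate, 28 mm above the plate's underside.
- lever (a joint): Angle (rad) of the diaphragm lever about the drum's axis: 0 in the closed (first) notch beside the tall stop post, growing counter-clockwise from above; notches every 0.24, the third at 0.48. At q the lever points outward at -2.171 + q from the illuminator's x axis. Stiff: 6 to 7 N sideways at the paddle moves it, and it stays where left. Starts at 0.78 to 1.2, in a notch or on top of a tooth.
- latch (a joint): Tilt (rad) of the lever's sprung rocker on a level pin 92 mm from the drum's axis, 78 mm above the bench: 0 with its tooth fully home in a notch, paddle level; grows as the paddle is pressed, stop at 0.42. Clear of the teeth from 0.30; 0.20 to 0.26 when resting on top of one. The spring resists at the paddle with 2.5 N at first, 6 N when clear, 7 N at the stop.
- paddle (a point): Middle of the top face of the lever's black thumb paddle, where to press: 135.5 mm from the drum's axis, 80 mm above the bench when level, 13 mm lower when the teeth are cleared. x outward along the lever, z up out of the paddle. Dish 34 mm wide inside between turned-up sides 12 mm high; it reaches 21.5 mm inward (open) and 21.5 mm outward to a turned-up end 9 mm high. Edges 3 mm thick.
- latch_tooth (a point): Tip of the latch tooth under the rocker's inner end, 70 mm from the drum's axis; 5 mm wide, 67 mm above the bench when home. It drops into a notch only when within 0.02 rad of it; resting on a tooth it stands 5 mm higher. Pushing hard on a side of the paddle can hold it up by friction: ease off and it drops.
- closed_notch (a point): Middle of the first (closed) notch of the steel quadrant on the deck, where the latch tooth's tip sits when home there: 70 mm from the drum's axis, 67 mm above the bench. Between notches stand teeth 9.4 mm wide with flat tops 72 mm above the bench; the stop post beside the first notch is 24 mm high.
- third_notch (a point): The same point of the third notch, where the latch tooth's tip must finally sit.
- tray: Ivory tray 200 x 240 x 22 mm with gold bracelets, a bystander. Origin: centre of its underside.
- beaker: Empty glass beaker, 72 mm across, 85 mm tall, a bystander. Origin: centre of its underside.
- gauge: Black dial gauge 52 mm across, 17 mm high with a steel jaw reaching 70 mm along its x, a bystander. Origin: centre of the dial's underside.
- loupe: Folding loupe 58 x 25 x 12 mm, a bystander. Origin: under the lens.
- ring_box: Blue ring box 50 x 55 x 40 mm, a bystander. Origin: centre of its underside.
Mind the look-alikes: they are no part of the job. Of the things that look like the stage_plate, take the one that is farthest from the robot's base at the start.

How it is judged:
By the outcome, as a careful person would: the job done as asked, in the order asked, and still so for the second after the job is handed in, with the robot touching nothing.
It also fails if it takes over 72 s, if anything falls off the work surface, if the arm or the gripper's body presses on something with over 40 N, if the wrist force passes 120 N, or if a joint passes its speed limit or range.

## Working session

There is one attempt and no reset: what is moved stays moved. The work goes in short steps, Python scripts to look and compute and a tool call to move; the robot and the scene stay as the last step left them, time stands still between calls to the robot, and variables do not carry over. Pictures are saved under pics/ and viewed, at most 10 in all, crops included, and the job is handed in when it is done.

Besides the shell and the picture viewer there is one more tool, called after "Call:" as name(argument=value, ...) on one line, values as JSON. arm_command: Moves the arm, as the interface text tells. Its arguments: {"type":"object","properties":{"targets":{"type":"string"},"force":{"type":"number"}},"required":["targets"]}

```bash
mkdir -p pics; ls; python3 - <<'E'
from bench import telemetry,get_image,get_calibration,trace
import cv2,numpy as np
s=telemetry.read_state(); print({k:np.round(v,3).tolist() for k,v in s.items()})
for n in ['scene','top']:
    im=get_image(n); cv2.imwrite(f'pics/{n}0.png',im)
    c=get_calibration(n); print(n,{k:np.round(v,4).tolist() for k,v in c.items()})
    for t in ['stage_plate','illuminator','lever','paddle','collar_top','pin_a','stage_seat','closed_notch','tray','beaker','gauge']:
        print(t,[(round(d['conf'],2),np.round(d['pixel']).tolist(),int(d['mask'].sum())) for d in trace(n,t)][:4])
E
```

```text
pics
{'clock': 0.0, 'joint_positions': [-1.25, 0.053, 1.402, -0.0, 1.689, -0.07], 'qvel': [0.001, -0.0, -0.0, -0.002, 0.0, 0.001], 'tau': [0.0, -38.167, -36.018, 0.0, 0.006, -0.0], 'eef_pos': [0.2, -0.485, 0.241], 'ee_rot': [-0.001, 0.981, 0.194, -0.0], 'ft_force': [-0.208, -0.098, -0.727], 'moment': [-0.009, 0.017, -0.003], 'gripper_force': 0.0, 'grip_width': 0.086}
scene {'fx': 563.5331, 'fy': 563.5331, 'cx': 322.9302, 'cy': 249.4691, 'R': [[-0.4549, 0.8903, 0.0224], [0.5078, 0.28, -0.8147], [-0.7316, -0.3592, -0.5794]], 't': [0.2033, -0.1876, 1.5911]}
stage_plate [(0.85, [212.0, 253.0], 1247), (0.59, [261.0, 188.0], 770)]
illuminator [(0.63, [374.0, 315.0], 9254)]
lever [(0.86, [333.0, 299.0], 1457), (0.67, [138.0, 279.0], 543)]
paddle [(0.77, [310.0, 287.0], 552)]
collar_top [(0.63, [260.0, 188.0], 882), (0.33, [346.0, 281.0], 331)]
pin_a [(0.64, [374.0, 316.0], 9415)]
stage_seat [(0.85, [372.0, 316.0], 9439)]
closed_notch [(0.75, [348.0, 286.0], 389), (0.36, [194.0, 330.0], 287)]
tray [(0.98, [526.0, 386.0], 12035)]
beaker [(0.88, [511.0, 281.0], 1507)]
gauge [(0.76, [138.0, 278.0], 604)]
top {'fx': 516.8183, 'fy': 516.8183, 'cx': 324.9244, 'cy': 249.6391, 'R': [[0.0241, -0.9997, -0.0073], [-0.9948, -0.0232, -0.0993], [0.0991, 0.0097, -0.995]], 't': [0.0211, 0.4945, 1.2404]}
stage_plate [(0.89, [458.0, 363.0], 1585), (0.67, [435.0, 242.0], 1539)]
illuminator [(0.6, [272.0, 223.0], 7783)]
lever [(0.86, [308.0, 206.0], 734)]
paddle [(0.75, [318.0, 203.0], 420)]
collar_top [(0.9, [459.0, 362.0], 1766), (0.79, [433.0, 238.0], 1511)]
pin_a [(0.88, [269.0, 223.0], 7624)]
stage_seat [(0.93, [270.0, 223.0], 7384)]
closed_notch [(0.65, [291.0, 216.0], 231)]
tray [(0.71, [146.0, 209.0], 8055)]
beaker [(0.94, [172.0, 304.0], 892), (0.55, [388.0, 153.0], 173), (0.18, [318.0, 199.0], 430)]
gauge [(0.66, [469.0, 178.0], 433)]
```

View pics/top0.png

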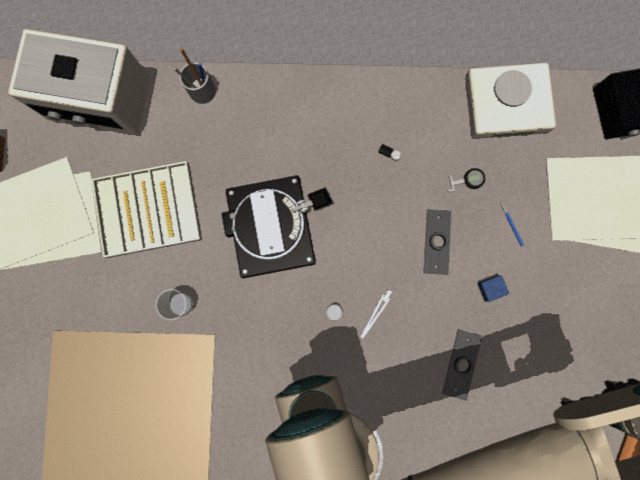

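View pics/scene0.png

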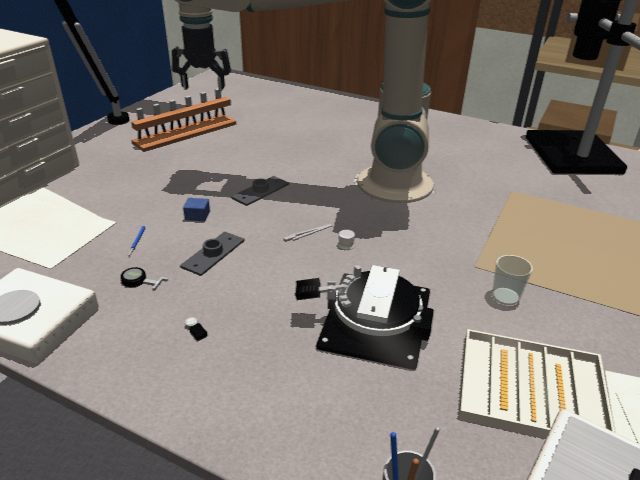

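The things that could be mistaken for the stage plate in the top picture are the two dark plates with a collar, at (437,241) and (461,364). The base is at the bottom, so (437,241) should be farther away. The bridge is at (267,222), the paddle at (319,198) and the quadrant teeth at about (293,217). Next I'll measure these and crop the chosen plate.

```bash
cat >h.py <<'E'
import numpy as np,cv2
from scipy.spatial.transform import Rotation as Ro
from bench import telemetry,get_image,get_calibration,trace
def ray(c,p,fish):
    d=np.array([(p[0]-c['cx'])/c['fx'],(p[1]-c['cy'])/c['fy']])
    if fish:
        r=np.linalg.norm(d); v=np.r_[d/max(r,1e-9)*np.sin(r),np.cos(r)]
    else: v=np.r_[d,1]
    R=np.array(c['R']); return -R.T@np.array(c['t']),R.T@v
def onz(c,p,z,fish=False):
    o,v=ray(c,p,fish); return (o+v*(z-o[2])/v[2])[:2]
def proj(c,X,fish=False):
    v=np.array(c['R'])@np.array(X)+np.array(c['t'])
    if fish:
        th=np.arctan2(np.hypot(v[0],v[1]),v[2]); d=v[:2]/np.hypot(v[0],v[1])*th
    else: d=v[:2]/v[2]
    return d*[c['fx'],c['fy']]+[c['cx'],c['cy']]
def rect(pts):
    """centre, long-axis yaw, sizes of point set (m)"""
    (c,s,a)=cv2.minAreaRect((np.array(pts)*1e4).astype(np.float32)); b=cv2.boxPoints((c,s,a))
    e=[b[1]-b[0],b[2]-b[1]]; l=max(e,key=np.linalg.norm); y=np.arctan2(l[1],l[0]); y=(y+np.pi/2)%np.pi-np.pi/2
    return np.round(np.array(c)/1e4,4),round(y,3),np.round(sorted(np.array(s)/1e4),4)
def maskrect(c,m,z,fish=False):
    k=max(cv2.findContours(m.astype(np.uint8),0,1)[0],key=cv2.contourArea)[:,0]
    return rect([onz(c,p,z,fish) for p in k])
def quat2R(q): return Ro.from_quat([q[1],q[2],q[3],q[0]]).as_matrix()
def toolshift(X):
    """world TCP goal -> shift along tool axes, mm"""
    s=telemetry.read_state(); return np.round(quat2R(s['ee_rot']).T@(np.array(X)-s['eef_pos'])*1e3,1)
E
python3 - <<'E'
from h import *
im=get_image('top');c=get_calibration('top')
for d in trace('top','stage_plate'): print('plate',d['conf'],maskrect(c,d['mask'],.006))
m=np.zeros((480,640),bool); m[185:260,245:288]=im[185:260,245:288].min(2)>170
m=cv2.morphologyEx(m.astype(np.uint8),cv2.MORPH_OPEN,np.ones((5,5)))
print('bridge',maskrect(c,m,.078))
for t in ['paddle','ring_box','beaker','loupe','gauge','tray']:
    d=trace('top',t); 
    if d: print(t,onz(c,d[0]['pixel'],.08 if t=='paddle' else .02))
cr=im[150:300,230:500]; cv2.imwrite('pics/crop.png',cv2.resize(cr,None,fx=2.9,fy=2.9,interpolation=2))
E
```

```text
plate 0.88 (array([ 0.5229, -0.2453]), np.float32(-0.034), array([0.0647, 0.1611]))
plate 0.84 (array([ 0.2242, -0.3044]), np.float32(-0.24), array([0.0659, 0.1619]))
bridge (array([0.5518, 0.1724]), np.float32(0.215), array([0.0548, 0.1497]))
paddle [ 0.67090522 -0.30756583]
ring_box [ 0.41740092 -0.36979299]
beaker [0.35211384 0.39828506]
loupe [ 0.52165046 -0.23530556]
gauge [ 0.6789625  -0.31596281]
```

View pics/crop.png

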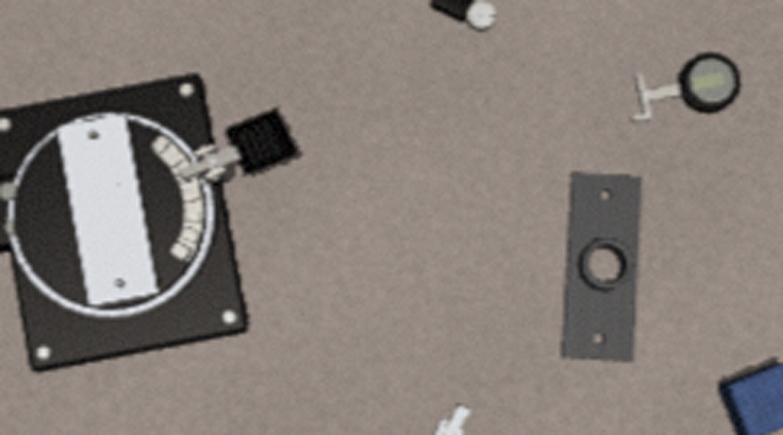

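Crop: the chosen plate (605,265 in the crop, world (0.523,-0.245), 0.58 m from the base) has a collar and two holes. Its sizes match. The other plate is only 0.38 m away. Moving over the chosen plate now.

Call:
arm_command(targets="40 -10 0 -0.12 0; 80 -20 5 -0.24 0; 120 -30 10 -0.36 0; 160 -40 15 -0.48 0; 200 -50 20 -0.6 0; 240 -60 25 -0.72 0; 280 -70 30 -0.84 0; 315 -80 35 -0.96 0")

```text
clock: 2.27
eef_pos: [0.4626, -0.2896, 0.2072]
ee_rot: [0.0, 0.778, 0.628, 0.0]
ft_force: [-0.1, -1.1, 0.4]
grip_width: 0.0855
gripper_force: 0.0
```

```bash
python3 - <<'E'
from h import *
s=telemetry.read_state(); print(s['clock'],s['eef_pos'],s['joint_positions'])
print(toolshift([.523,-.245,.2])); R=quat2R(s['ee_rot']); print('tool y ang',np.arctan2(R[1,1],R[0,1]))
E
```

```text
2.2667 [ 0.46255776 -0.28961282  0.20720328] [-6.27140999e-01  1.22845925e-01  1.39549540e+00  1.55452161e-04
  1.62270792e+00 -4.13827344e-01]
[56.4 49.6  7.2]
tool y ang -0.21330552606951417
```

Call:
arm_command(targets="25 20 5 -0.1 80; 54 49 5 -0.18 80; 54 49 5 -0.18 80; 54 49 5 -0.18 80; 54 49 5 -0.18 80")

```text
clock: 2.68
eef_pos: [0.5202, -0.2496, 0.2022]
ee_rot: [-0.0, 0.721, 0.693, -0.0]
ft_force: [-0.8, 0.2, 0.9]
grip_width: 0.0588
gripper_force: 0.0
```

```bash
python3 - <<'E'
from h import *
s=telemetry.read_state(); c=get_calibration('wrist'); im=get_image('wrist'); cv2.imwrite('pics/w1.png',im)
print(s['eef_pos'],s['grip_width'],{k:np.round(v,3).tolist() for k,v in c.items()})
for t,z in [('stage_plate',.006),('collar_top',.028)]:
  for d in trace('wrist',t)[:2]: print(t,d['conf'],d['pixel'],onz(c,d['pixel'],z,1),maskrect(c,d['mask'],z,1))
E
```

```text
[ 0.52016388 -0.24963569  0.20217613] 0.05882745304813364 {'fx': 371.648, 'fy': 371.648, 'cx': 324.96, 'cy': 236.531, 'R': [[0.999, -0.041, -0.001], [-0.04, -0.959, 0.282], [-0.012, -0.281, -0.96]], 't': [-0.53, -0.245, 0.276]}
stage_plate 0.92 [77.2, 270.3] [ 0.23916244 -0.30291768] (array([ 0.2246, -0.3069]), np.float32(-0.221), array([0.0685, 0.164 ]))
stage_plate 0.8 [324.6, 192.1] [ 0.52027976 -0.23364509] (array([ 0.5218, -0.2457]), np.float32(-0.05), array([0.0607, 0.1603]))
collar_top 0.88 [74.4, 276.5] [ 0.25187067 -0.30162097] (array([ 0.2441, -0.2992]), np.float32(-0.237), array([0.065 , 0.1525]))
collar_top 0.8 [323.4, 193.5] [ 0.51942315 -0.23110781] (array([ 0.5219, -0.2406]), np.float32(-0.041), array([0.0567, 0.1497]))
```

View pics/w1.png

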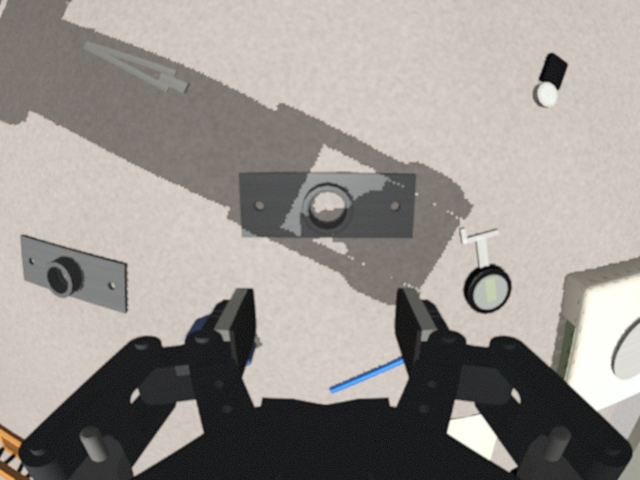

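The wrist picture shows the chosen plate at (327,205), with its holes at (259,206) and (395,206). The old plate is at the left (65,275). I'll check the centre from the holes.

```bash
python3 - <<'E'
from h import *
c=get_calibration('wrist')
a,b=[onz(c,p,.006,1) for p in [(259.5,205.7),(395,206)]]; print((a+b)/2,np.linalg.norm(a-b),np.arctan2(*(b-a)[::-1]))
x=(a+b)/2; print(toolshift([x[0],x[1],.05]),toolshift([x[0],x[1],.018]))
E
```

```text
[ 0.52184957 -0.24691563] 0.12324253877682662 -0.045052929984920685
[  3.7   2.  152.7] [  3.7   2.  184.7]
```

Call:
arm_command(targets="4 2 35 0.01 80; 4 2 70 0.01 80; 4 2 105 0.01 80; 4 2 135 0.01 90; 4 2 155 0.01 90; 4 2 167 0.01 90; 4 2 175 0.01 90; 4 2 178 0.01 90")

```text
clock: 3.5
eef_pos: [0.5222, -0.246, 0.024]
ee_rot: [-0.0, 0.725, 0.689, -0.0]
ft_force: [-0.4, -0.7, 0.2]
grip_width: 0.0551
gripper_force: 0.0
```

Call:
arm_command(targets="0 0 2 0 90; 0 0 4 0 90; 0 0 5 0 90; 0 0 6 0 90; 0 0 6 0 90")

```text
clock: 3.92
eef_pos: [0.5228, -0.2456, 0.0188]
ee_rot: [0.0, 0.725, 0.689, 0.0]
ft_force: [-0.3, 0.6, 0.4]
grip_width: 0.0554
gripper_force: 0.0
```

Call:
arm_command(targets="0 0 0 0 110; 0 0 0 0 120; 0 0 0 0 140; 0 0 0 0 160; 0 0 0 0 160; 0 0 0 0 160", force=50)

```text
clock: 4.42
eef_pos: [0.5228, -0.2457, 0.0188]
ee_rot: [0.0, 0.725, 0.689, 0.0]
ft_force: [-0.8, 0.8, 4.8]
grip_width: 0.0415
gripper_force: 52.6
```

Call:
arm_command(targets="0 0 -5 0 160; 0 0 -20 0 160; 0 0 -45 0 160; 0 0 -80 0 160; 0 0 -120 0 160; 0 0 -160 0 160; 0 0 -180 0 160; 0 0 -180 0 160")

```text
clock: 5.08
eef_pos: [0.5242, -0.2465, 0.2044]
ee_rot: [0.005, 0.725, 0.689, 0.001]
ft_force: [1.3, -0.5, -1.9]
grip_width: 0.0414
gripper_force: 52.0
```

```bash
python3 - <<'E'
from h import *
s=telemetry.read_state(); R=quat2R(s['ee_rot']); print(s['eef_pos'],s['ft_force'],s['joint_positions'],'yang',np.arctan2(R[1,1],R[0,1]))
c=get_calibration('wrist'); im=get_image('wrist'); cv2.imwrite('pics/w2.png',im)
for d in trace('wrist','stage_plate')[:2]: print(d['conf'],d['pixel'],maskrect(c,d['mask'],s['eef_pos'][2]-.0125,1))
print(toolshift([.55,.13,.22]))
E
```

```text
[ 0.52418945 -0.24645066  0.20440817] [ 1.28584652 -0.49685584 -1.86582887] [-5.03200076e-01  2.11168400e-01  1.30244147e+00 -7.79724312e-05
  1.61827380e+00 -4.53225199e-01] yang -0.04996016999432108
0.8 [330.4, 277.6] (array([ 0.5244, -0.2493]), np.float32(-0.051), array([0.0692, 0.1598]))
0.65 [73.5, 277.7] (array([ 0.3945, -0.2331]), np.float32(-0.244), array([0.0309, 0.0717]))
[376.3   8.9 -22.5]
```

View pics/w2.png

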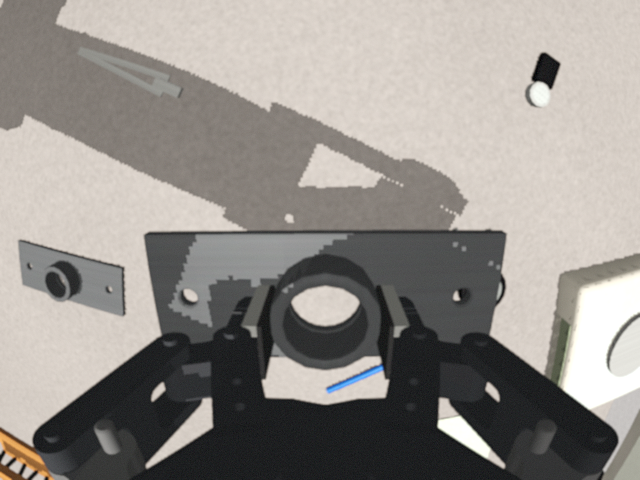

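The plate is held squarely in the collar grip, with holes at (190,296) and (462,295). Carrying it to a spot beside the stage for a joint look at the holes and pins.

Call:
arm_command(targets="20 2 0 -0.03 160; 50 4 0 -0.07 160; 85 7 0 -0.11 160; 125 10 0 -0.15 160; 165 13 0 -0.19 160; 205 16 0 -0.22 160; 245 20 0 -0.24 160; 280 24 0 -0.26 160")

```text
clock: 5.85
eef_pos: [0.5591, 0.0354, 0.1946]
ee_rot: [-0.002, 0.628, 0.778, -0.002]
ft_force: [0.6, -0.4, -3.0]
grip_width: 0.0416
gripper_force: 51.8
```

Call:
arm_command(targets="30 2 0 0 160; 50 3 10 0 160; 60 3 25 0 160; 65 3 40 0 160; 65 3 50 0 160; 65 3 50 0 160; 65 3 50 0 160; 65 3 50 0 160")

```text
clock: 6.52
eef_pos: [0.5501, 0.0965, 0.1484]
ee_rot: [0.0, 0.629, 0.777, -0.0]
ft_force: [-0.3, -0.1, -2.6]
grip_width: 0.0418
gripper_force: 51.8
```

```bash
python3 - <<'E'
from h import *
s=telemetry.read_state(); R=quat2R(s['ee_rot']); print(s['clock'],s['eef_pos'],s['ft_force'],'yang',np.arctan2(R[1,1],R[0,1]))
c=get_calibration('wrist'); im=get_image('wrist'); cv2.imwrite('pics/w3.png',im)
np.save('w3c.npy',c,allow_pickle=True)
E
```

```text
6.5167 [0.55008094 0.09648174 0.14835239] [-0.25717905 -0.07162849 -2.62747387] yang 0.20915770704093434
```

View pics/w3.png

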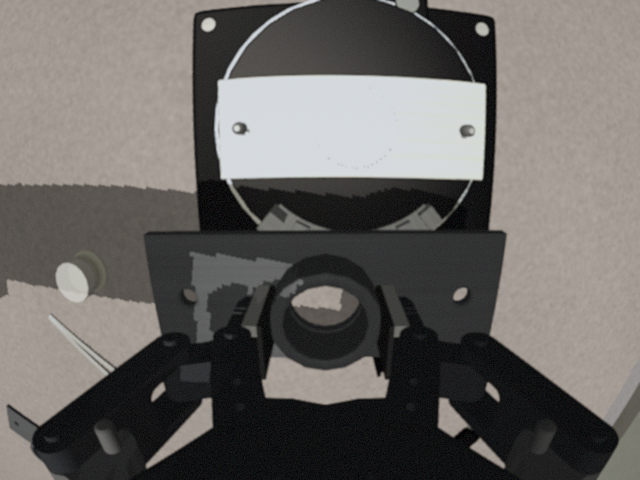

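The pins show at (240,128) and (467,130), and the plate holes at (190,295) and (461,294). Refining these.

```bash
python3 - <<'E'
from h import *
im=cv2.imread('pics/w3.png'); c=np.load('w3c.npy',allow_pickle=True).item(); g=im.min(2)
s=telemetry.read_state(); R=quat2R(s['ee_rot']); P=s['eef_pos']
P2=[]
for x,y in [(240,128),(467,130)]:
    b=g[y-14:y+15,x-14:x+15]; m=(b<150).astype(np.uint8); n,l,st,ce=cv2.connectedComponentsWithStats(m)
    i=1+np.argmin([np.hypot(*(q-14)) for q in ce[1:]]) ; print(st[i],ce[i]+[x-14,y-14]); P2.append(ce[i]+[x-14,y-14])
    print(b[4:26:1,4:26].tolist() if 0 else '')
H=[]
big=[cv2.resize(im[y-20:y+20,x-20:x+20],(395,395),interpolation=0) for x,y in [(240,128),(467,130),(190,295),(461,294)]]
cv2.imwrite('pics/w3z.png',np.vstack([np.hstack(big[:2]),np.hstack(big[2:])])[:790][::1])
z=cv2.imread('pics/w3z.png'); cv2.imwrite('pics/w3z.png',cv2.resize(z,(600,600),interpolation=0))
E
```

```text
[  7   8  16  13 104] [241.17307692 128.22115385]

[  7   9  14  13 130] [465.79230769 130.73076923]
```

View pics/w3z.png

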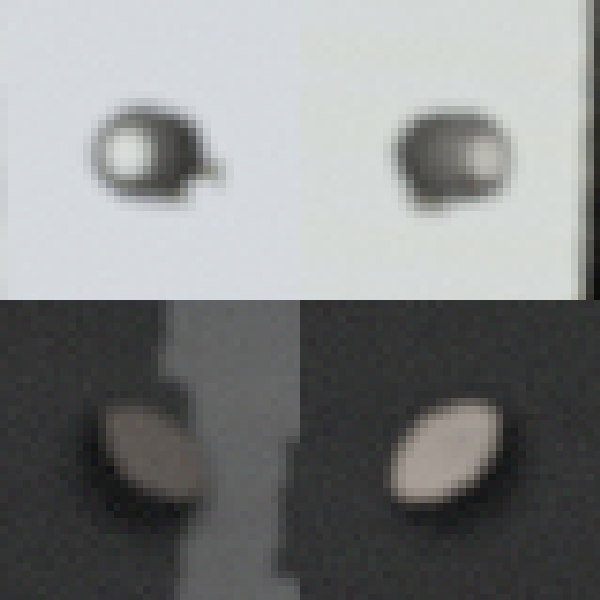

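```bash
python3 - <<'E'
from h import *
c=np.load('w3c.npy',allow_pickle=True).item(); s=telemetry.read_state(); R=quat2R(s['ee_rot']); P=s['eef_pos']
pa,pb=[onz(c,p,.089,1) for p in [(236.4,127.9),(471.8,130.4)]]
ha,hb=[onz(c,p,P[2]-.0128,1) for p in [(189,296.2),(461.2,294.7)]]
for n,a,b in [('pins',pa,pb),('holes',ha,hb)]: print(n,(a+b)/2,np.linalg.norm(b-a),np.arctan2(*(b-a)[::-1]))
d=(pa+pb-ha-hb)/2; print('tcp-hole',(ha+hb)/2-P[:2]); print('shift tool',(R.T@np.r_[d,0])*1e3)
# pins also in earlier top picture
im=cv2.imread('pics/top0.png'); ct=get_calibration('top')
g=im.min(2); 
for x,y in [(262,196),(271,247)]:
    b=g[y-7:y+8,x-7:x+8]; j=np.unravel_index(b.argmin(),b.shape); print((x-7+j[1],y-7+j[0]),onz(ct,(x-7+j[1],y-7+j[0]),.086))
E
```

```text
pins [0.55058081 0.17166413] 0.12381073670418065 0.21314184755050397
holes [0.54957785 0.09763578] 0.12167359741602864 0.21441771220864947
tcp-hole [-0.00077681  0.00112705]
shift tool [ 7.22078023e+01  1.63473640e+01 -1.89705287e-03]
(np.int64(257), np.int64(189)) [0.62766514 0.19586374]
(np.int64(276), np.int64(254)) [0.47485596 0.14587438]
```

Separations check (123.8 and 121.7 mm) and the yaw agrees to 1 mrad. Moving over the pins.

Call:
arm_command(targets="10 3 0 0 160; 25 7 0 0 160; 42 11 0 0 160; 58 15 0 0 160; 68 16 0 0 160; 73 16.3 8 0 160; 73 16.3 18 0 160; 73 16.3 26 0 160")

```text
clock: 7.23
eef_pos: [0.5502, 0.1716, 0.1207]
ee_rot: [-0.0, 0.629, 0.777, -0.001]
ft_force: [-0.2, -0.4, -4.1]
grip_width: 0.0418
gripper_force: 51.9
```

Call:
arm_command(targets="0 0 3 0 160; 0 0 6 0 160; 0 0 8 0 160; 0 0 9 0 160; 0 0 9 0 160; 0 0 9 0 160")

```text
clock: 7.73
eef_pos: [0.5508, 0.1717, 0.1136]
ee_rot: [0.0, 0.629, 0.777, 0.0]
ft_force: [0.5, 0.0, -2.5]
grip_width: 0.0418
gripper_force: 51.9
```

```bash
python3 - <<'E'
from h import *
s=telemetry.read_state(); R=quat2R(s['ee_rot']); P=s['eef_pos']; print(P,s['ft_force'],np.arctan2(R[1,1],R[0,1]))
c=get_calibration('wrist'); im=get_image('wrist'); sc=get_image('scene'); cs=get_calibration('scene')
z=[cv2.resize(im[y-20:y+20,x-20:x+20],(300,300),interpolation=0) for x,y in [(190,295),(461,294)]]
p=proj(cs,[.551,.172,.09]).astype(int); print(p)
z2=cv2.resize(sc[p[1]-30:p[1]+30,p[0]-60:p[0]+60],(600,300),interpolation=0)
cv2.imwrite('pics/z4.png',np.vstack([np.hstack(z),z2]))
E
```

```text
[0.55083109 0.17174973 0.11361435] [ 0.51093067  0.03637299 -2.5179786 ] 0.2097291970481426
[379 284]
```

View pics/z4.png

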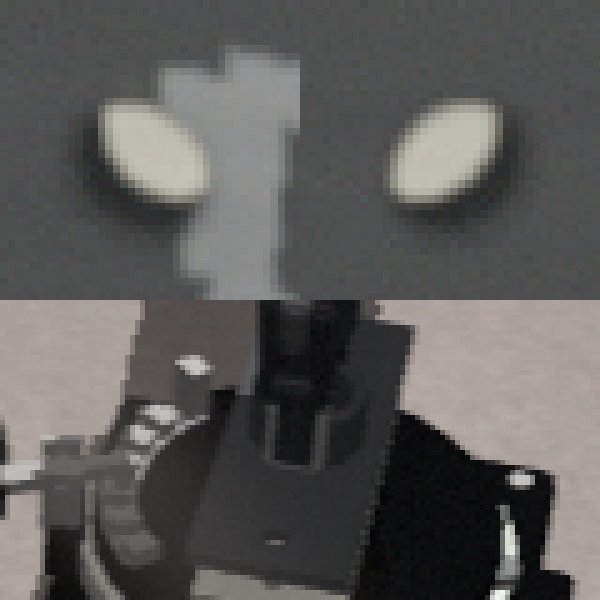

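The holes show stage white through them, still above the pins, and the scene view shows the plate over the bridge. Continuing down slowly.

Call:
arm_command(targets="0 0 1 0 160; 0 0 2 0 160; 0 0 3 0 160; 0 0 4 0 160; 0 0 5 0 160; 0 0 5 0 160")

```text
clock: 8.33
eef_pos: [0.5505, 0.1719, 0.1079]
ee_rot: [-0.0, 0.629, 0.777, -0.0]
ft_force: [-0.0, 0.1, -3.2]
grip_width: 0.0415
gripper_force: 51.9
```

Call:
arm_command(targets="0 0 0.7 0 160; 0 0 1.4 0 160; 0 0 2 0 160; 0 0 2.5 0 160; 0 0 3 0 160; 0 0 3 0 160")

```text
clock: 8.83
eef_pos: [0.5506, 0.1719, 0.1052]
ee_rot: [0.0, 0.629, 0.777, -0.0]
ft_force: [0.2, 0.0, -3.5]
grip_width: 0.0416
gripper_force: 51.9
```

```bash
python3 - <<'E'
from h import *
s=telemetry.read_state(); print(s['eef_pos'],s['ft_force'],s['moment'])
im=get_image('wrist')
z=[cv2.resize(im[y-20:y+20,x-20:x+20],(300,300),interpolation=0) for x,y in [(190,295),(461,294)]]
cv2.imwrite('pics/z5.png',np.hstack(z))
E
```

```text
[0.55059609 0.17186646 0.10515393] [ 0.21209361  0.04030844 -3.50725761] [ 0.01640785  0.01636247 -0.01166052]
```

View pics/z5.png

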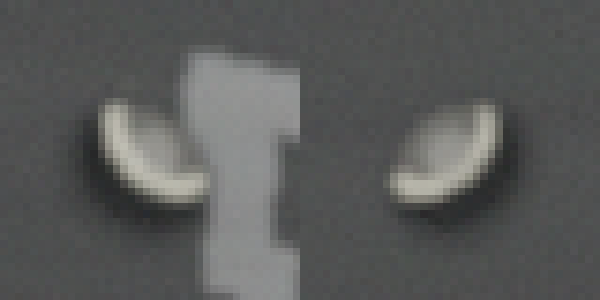

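Both pins are entering the holes symmetrically and there is no contact force. Continuing.

Call:
arm_command(targets="0 0 0.7 0 160; 0 0 1.4 0 160; 0 0 2.1 0 160; 0 0 2.8 0 160; 0 0 3.5 0 160; 0 0 3.5 0 160")

```text
clock: 9.38
eef_pos: [0.5505, 0.1719, 0.1015]
ee_rot: [-0.0, 0.629, 0.777, -0.0]
ft_force: [0.8, -0.8, -3.6]
grip_width: 0.0416
gripper_force: 51.9
```

Call:
arm_command(targets="0 0 0.7 0 160; 0 0 1.4 0 160; 0 0 2.1 0 160; 0 0 2.8 0 160; 0 0 3.3 0 160; 0 0 3.3 0 160")

```text
clock: 9.88
eef_pos: [0.5505, 0.1719, 0.0983]
ee_rot: [-0.0, 0.629, 0.777, -0.0]
ft_force: [0.2, 0.4, -3.0]
grip_width: 0.042
gripper_force: 51.9
```

Call:
arm_command(targets="0 0 0.4 0 160; 0 0 0.8 0 160; 0 0 1.2 0 160; 0 0 1.5 0 160; 0 0 1.5 0 160; 0 0 1.5 0 160")

```text
clock: 10.38
eef_pos: [0.5506, 0.1719, 0.097]
ee_rot: [0.0, 0.629, 0.777, -0.0]
ft_force: [-0.4, 0.7, -2.9]
grip_width: 0.0416
gripper_force: 51.9
```

Call:
arm_command(targets="0 0 0.2 0 160; 0 0 0.4 0 160; 0 0 0.4 0 160; 0 0 0.4 0 160")

```text
clock: 10.72
eef_pos: [0.5507, 0.1719, 0.0969]
ee_rot: [0.0, 0.629, 0.777, 0.0]
ft_force: [-1.3, -0.8, -0.5]
grip_width: 0.0418
gripper_force: 52.1
```

Call:
arm_command(targets="0 0 0.3 0 160; 0 0 0.6 0 160; 0 0 0.6 0 160")

```text
clock: 10.97
eef_pos: [0.5507, 0.1719, 0.0968]
ee_rot: [0.0, 0.629, 0.777, 0.0]
ft_force: [-4.6, -1.3, 4.3]
grip_width: 0.0417
gripper_force: 52.8
```

Call:
arm_command(targets="0 0 0 0 120; 0 0 0 0 105; 0 0 0 0 90; 0 0 0 0 80; 0 0 0 0 80; 0 0 0 0 80")

```text
clock: 11.47
eef_pos: [0.5507, 0.1719, 0.0959]
ee_rot: [0.0, 0.629, 0.777, 0.0]
ft_force: [0.8, -0.7, 0.2]
grip_width: 0.0586
gripper_force: 0.0
```

Call:
arm_command(targets="0 0 -3 0 80; 0 0 -12 0 80; 0 0 -30 0 80; 0 0 -60 0 80; 0 0 -90 0 80; 0 0 -120 0 80; 0 0 -130 0 80; 0 0 -130 0 80")

```text
clock: 12.13
eef_pos: [0.5519, 0.1722, 0.2305]
ee_rot: [0.002, 0.629, 0.777, 0.003]
ft_force: [-0.3, -0.2, 0.2]
grip_width: 0.0582
gripper_force: 0.0
```

The plate is seated: TCP at 0.0959–0.0968 against the expected 0.0968. Now closing the fingers and looking at the lever from the side.

Call:
arm_command(targets="-20 0 0 -0.1 160; -45 0 0 -0.2 255; -75 0 0 -0.3 255; -105 0 0 -0.4 255; -130 0 0 -0.4 255; -145 0 0 -0.4 255; -145 0 0 -0.4 255; -145 0 0 -0.4 255")

```text
clock: 12.8
eef_pos: [0.5804, 0.0297, 0.2243]
ee_rot: [-0.001, 0.463, 0.886, -0.001]
ft_force: [0.2, 0.1, 0.1]
grip_width: -0.0001
gripper_force: 0.0
```

```bash
python3 - <<'E'
from h import *
s=telemetry.read_state(); R=quat2R(s['ee_rot']); print(s['clock'],s['eef_pos'],s['grip_width'],'x ang',np.arctan2(R[1,0],R[0,0]))
C=np.array([.5506,.1717]); yaw=.213
def q(p): v=np.array(p)-C; return np.round([np.hypot(*v)*1e3,(np.arctan2(v[1],v[0])-yaw+2.171)],3)
ct=get_calibration('top'); print('top0 paddle',q(onz(ct,(320.3,198.3),.082)))
for n,f in [('wrist',1),('top',0)]:
    c=get_calibration(n); im=get_image(n); cv2.imwrite(f'pics/{n}6.png',im)
    for t,z in [('paddle',.082),('lever',.08),('stage_plate',.084),('latch_tooth',.07)]:
        for d in trace(n,t)[:2]:
            m=maskrect(c,d['mask'],z,f); print(n,t,round(d['conf'],2),np.round(d['pixel']),q(onz(c,d['pixel'],z,f)),m,q(m[0]))
E
```

```text
12.8 [0.58040396 0.02965998 0.22431019] -0.00013122257290393315 x ang 2.1792924101001243
top0 paddle [138.744   0.826]
wrist paddle 0.89 [374. 215.] [127.149   0.833] (array([0.6   , 0.0703]), np.float32(-1.17), array([0.043 , 0.0952])) [112.793   0.841]
wrist lever 0.96 [373. 203.] [118.834   0.818] (array([0.5683, 0.0774]), np.float32(0.211), array([0.1288, 0.144 ])) [95.947  0.573]
wrist stage_plate 0.92 [ 12. 289.] [ 4.44972e+02 -1.05000e-01] (array([ 0.3317, -0.2251]), np.float32(1.34), array([0.0503, 0.0542])) [ 4.53175e+02 -1.17000e-01]
wrist stage_plate 0.85 [400.  65.] [12.279  0.779] (array([0.5503, 0.1713]), np.float32(0.213), array([0.0631, 0.1624])) [ 0.5   -0.256]
wrist latch_tooth 0.9 [376. 215.] [129.727   0.864] (array([0.6023, 0.069 ]), np.float32(-1.143), array([0.0439, 0.0976])) [114.979   0.854]
top paddle 0.52 [314. 210.] [115.541   0.662] (array([0.5957, 0.067 ]), np.float32(1.45), array([0.0223, 0.0513])) [114.      0.794]
top lever 0.86 [304. 206.] [96.205  0.828] (array([0.5756, 0.0836]), np.float32(-0.664), array([0.0463, 0.0806])) [91.578  0.664]
top lever 0.59 [472. 178.] [496.946   0.624] (array([ 0.6651, -0.2993]), np.float32(-1.467), array([0.0536, 0.0891])) [484.718   0.626]
top stage_plate 0.84 [265. 224.] [5.92  4.557] (array([0.5508, 0.1724]), np.float32(0.208), array([0.0615, 0.1618])) [0.728 3.25 ]
top stage_plate 0.77 [458. 362.] [ 5.46998e+02 -2.24000e-01] (array([ 0.2326, -0.2844]), np.float32(-0.237), array([0.0584, 0.1504])) [ 5.56014e+02 -2.22000e-01]
top latch_tooth 0.61 [312. 207.] [112.488   0.757] (array([0.6001, 0.0662]), np.float32(1.45), array([0.027 , 0.0546])) [116.535   0.826]
```

```bash
python3 - <<'E'
from h import *
im=cv2.imread('pics/wrist6.png'); c=get_calibration('wrist'); s=telemetry.read_state(); R=quat2R(s['ee_rot']); P=s['eef_pos']
for dx in (11,0,-11):
  for dy in (-14.5,0,14.5): print(dx,dy,np.round(proj(c,P+R@np.array([dx,dy,11])/1e3,1)),end=' ')
  print()
g=im.max(2)
for r in range(262,420,6):
    x=np.flatnonzero(g[r,250:400]<75)+250; print(r,len(x),x[[0,-1]] if len(x) else '')
print(toolshift([.6102,.0461,.105]))
E
```

```text
11 -14.5 [291. 279.] 11 0 [326. 279.] 11 14.5 [361. 279.] 
0 -14.5 [292. 302.] 0 0 [326. 302.] 0 14.5 [360. 302.] 
-11 -14.5 [293. 325.] -11 0 [326. 325.] -11 14.5 [359. 324.] 
262 0 
268 0 
274 0 
280 0 
286 8 [321 328]
292 9 [321 329]
298 36 [295 356]
304 41 [291 359]
310 41 [290 360]
316 43 [289 361]
322 45 [288 363]
328 64 [286 365]
334 81 [281 369]
340 108 [250 399]
346 150 [250 399]
352 150 [250 399]
358 150 [250 399]
364 150 [250 399]
370 150 [250 399]
376 150 [250 399]
382 137 [250 399]
388 135 [250 399]
394 135 [250 399]
400 133 [250 399]
406 150 [250 399]
412 150 [250 399]
418 150 [250 399]
[ -4.   33.1 121.1]
```

The closed fingers are about 28 mm across the tips and the dish is 34 mm. The lever is at q≈0.84, on top of a tooth. Moving over the paddle and lowering.

Call:
arm_command(targets="-1 8 10 0.05 255; -2 18 30 0.1 255; -3 28 55 0.155 255; -4 34 80 0.155 255; -4 34.4 100 0.155 255; -4 34.4 112 0.155 255; -4 34.4 116 0.155 255; -4 34.4 116 0.155 255")

```text
clock: 13.97
eef_pos: [0.611, 0.0465, 0.1094]
ee_rot: [-0.001, 0.529, 0.848, -0.0]
ft_force: [0.4, -0.3, 0.5]
grip_width: -0.0001
gripper_force: 0.0
```

```bash
cat >>h.py <<'E'
C=np.array([.5506,.1717]); YAW=.213
def st():
    s=telemetry.read_state(); R=quat2R(s['ee_rot']); v=s['eef_pos'][:2]-C; a=np.arctan2(v[1],v[0])
    t=np.array([-np.sin(a),np.cos(a)])
    print('t',round(s['clock'],2),'r',round(np.hypot(*v)*1e3,1),'q',round(a-YAW+2.171,3),'tip z',round(s['eef_pos'][2]*1e3-11,1),'roll needed',round(float(np.arctan2(R[1,0],R[0,0])-(a+np.pi)),3),
      'Fz',round(s['ft_force'][2],1),'Ftan',round(float(t@s['ft_force'][:2]),1))
def goal(q,r,tip):
    a=q+YAW-2.171; return toolshift([C[0]+r*np.cos(a),C[1]+r*np.sin(a),tip+.011])
E
python3 - <<'E'
from h import *
st(); print(goal(.84,.139,.090),goal(.84,.139,.067))
E
```

```text
t 13.97 r 139.0 q 0.836 tip z 98.4 roll needed 0.006 Fz 0.5 Ftan 0.2
[0.  0.5 8.4] [ 0.   0.5 31.4]
```

Call:
arm_command(targets="0 0.5 4 0 255; 0 0.5 8 0 255; 0 0.5 12 0 255; 0 0.5 15 0 255; 0 0.5 17 0 255; 0 0.5 18 0 255; 0 0.5 18 0 255")

```text
clock: 14.55
eef_pos: [0.6117, 0.0467, 0.0918]
ee_rot: [-0.0, 0.529, 0.848, -0.0]
ft_force: [0.3, 0.1, -0.5]
grip_width: -0.0002
gripper_force: 0.0
```

Call:
arm_command(targets="0 0 2 0 255; 0 0 4 0 255; 0 0 6 0 255; 0 0 8 0 255; 0 0 9 0 255; 0 0 9 0 255; 0 0 9 0 255")

```text
clock: 15.13
eef_pos: [0.6118, 0.0467, 0.0829]
ee_rot: [0.0, 0.529, 0.848, -0.0]
ft_force: [-1.1, 0.7, -0.7]
grip_width: 0.0
gripper_force: 0.0
```

```bash
python3 -c "from h import *; st()"
```

```text
t 15.13 r 139.1 q 0.843 tip z 71.9 roll needed -0.0 Fz -0.7 Ftan -0.7
```

Inside the dish with no wall contact. Pressing on.

Call:
arm_command(targets="0 0 1 0 255; 0 0 2 0 255; 0 0 3 0 255; 0 0 4 0 255; 0 0 4 0 255; 0 0 4 0 255")

```text
clock: 15.63
eef_pos: [0.612, 0.047, 0.0799]
ee_rot: [0.0, 0.529, 0.848, 0.0]
ft_force: [-2.3, 1.3, 6.3]
grip_width: 0.0001
gripper_force: 2.6
```

```bash
python3 -c "from h import *; st()"
```

```text
t 15.63 r 139.0 q 0.845 tip z 68.9 roll needed -0.002 Fz 6.3 Ftan -1.5
```

Call:
arm_command(targets="0 0 1 0 255; 0 0 2 0 255; 0 0 3 0 255; 0 0 3 0 255; 0 0 3 0 255")

```text
clock: 16.05
eef_pos: [0.6123, 0.047, 0.0773]
ee_rot: [0.001, 0.529, 0.848, 0.001]
ft_force: [-1.1, 0.9, 6.4]
grip_width: 0.0001
gripper_force: 3.0
```

```bash
python3 -c "from h import *; st()"
```

```text
t 16.05 r 139.1 q 0.846 tip z 66.3 roll needed -0.004 Fz 6.4 Ftan -0.6
```

The latch should be at about 0.37, clear of the teeth. Swinging clockwise along the arc with the tool turning along.

Call:
arm_command(targets="0 -2.8 0 0.02 255; 0.2 -7 0 0.05 255; 0.4 -11.1 0 0.08 255; 0.8 -15.3 0 0.11 255; 1.4 -19.4 0 0.14 255; 2 -23.5 0 0.17 255; 2.8 -27.6 0 0.2 255; 2.8 -27.6 0 0.2 255")

```text
clock: 16.72
eef_pos: [0.5878, 0.0369, 0.0783]
ee_rot: [0.003, 0.612, 0.791, 0.002]
ft_force: [5.0, -0.5, 5.4]
grip_width: 0.0
gripper_force: 4.0
```

```bash
python3 -c "
from h import *
st()
c=get_calibration('wrist'); im=get_image('wrist'); cv2.imwrite('pics/w7.png',im)
for t in ['paddle','lever']:
  for d in trace('wrist',t)[:1]: print(t,d['conf'],d['pixel'],maskrect(c,d['mask'],.08,1))
"
```

```text
t 16.72 r 139.8 q 0.657 tip z 67.3 roll needed -0.016 Fz 5.4 Ftan 4.7
paddle 0.77 [333.7, 251.8] (array([0.5831, 0.0683]), np.float32(-1.338), array([0.0413, 0.0864]))
lever 0.81 [334.9, 210.8] (array([0.5916, 0.0803]), np.float32(0.443), array([0.1062, 0.1196]))
```

Call:
arm_command(targets="0 -2.8 0.7 0.02 255; 0.2 -7 0.7 0.05 255; 0.4 -11.1 0.7 0.08 255; 0.8 -15.3 0.7 0.11 255; 1.2 -18.1 0.7 0.13 255; 1.6 -20.8 0.7 0.15 255; 2 -23.5 0.7 0.17 255; 2 -23.5 0.7 0.17 255")

```text
clock: 17.53
eef_pos: [0.5649, 0.0327, 0.0778]
ee_rot: [0.003, 0.677, 0.736, 0.002]
ft_force: [5.2, -0.9, 5.9]
grip_width: 0.0002
gripper_force: 4.3
```

```bash
cat >>h.py <<'E'
def levq(n='wrist',f=1):
    c=get_calibration(n); im=get_image(n)
    for t in ['paddle','latch_tooth']:
      for d in trace(n,t)[:1]:
        m=maskrect(c,d['mask'],.08,f); v=m[0]-C; a=m[1] if m[1]<0 else m[1]-np.pi
        print(t,round(d['conf'],2),'r',np.hypot(*v).round(4),'q centre',round(np.arctan2(v[1],v[0])-YAW+2.171,3),'q axis',round(float(a)-YAW+2.171,3),m[2])
    return im
E
python3 -c "
from h import *
st(); cv2.imwrite('pics/w8.png',levq())"
```

```text
t 17.53 r 139.7 q 0.489 tip z 66.8 roll needed -0.019 Fz 5.9 Ftan 5.0
paddle 0.61 r 0.1081 q centre 0.529 q axis 0.443 [0.0415 0.0859]
latch_tooth 0.81 r 0.1081 q centre 0.525 q axis 0.454 [0.0416 0.0862]
```

Call:
arm_command(targets="0 -1.5 0 0.01 255; 0 -3 0 0.02 255; 0.1 -4.9 0 0.035 255; 0.1 -4.9 0 0.035 255; 0.1 -4.9 0 0.035 255")

```text
clock: 18.1
eef_pos: [0.5601, 0.0324, 0.0777]
ee_rot: [0.003, 0.689, 0.724, 0.002]
ft_force: [5.5, -1.0, 6.7]
grip_width: 0.0
gripper_force: 4.4
```

```bash
python3 -c "
from h import *
st(); im=levq(); cv2.imwrite('pics/w9.png',cv2.resize(im[60:330,150:510],None,fx=2.2,fy=2.2,interpolation=2))"
```

```text
t 18.1 r 139.7 q 0.456 tip z 66.7 roll needed -0.019 Fz 6.7 Ftan 5.4
paddle 0.6 r 0.1081 q centre 0.494 q axis 0.415 [0.0413 0.086 ]
latch_tooth 0.59 r 0.1082 q centre 0.493 q axis 0.423 [0.0412 0.0862]
```

View pics/w9.png

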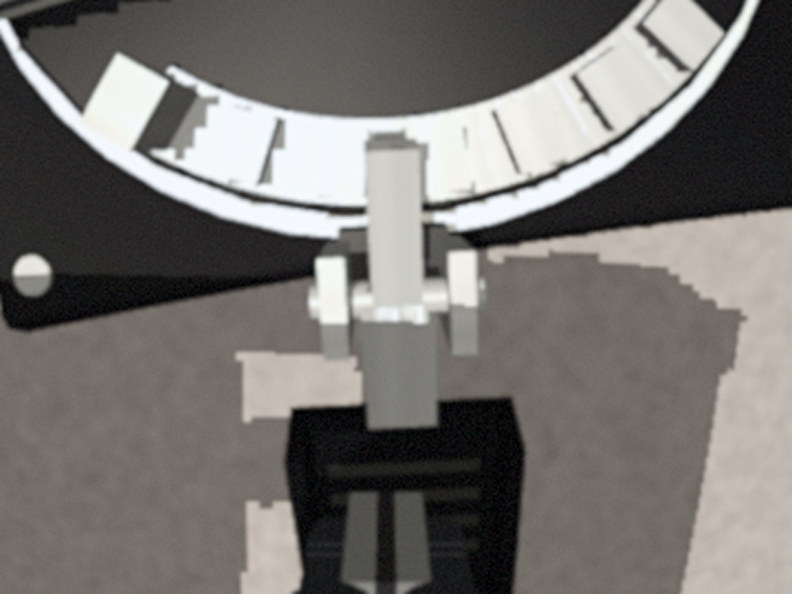

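The picture shows the stop post at left (125,100), with notches at about (185,125), (270,150), [third, under the latch] and (507,140). The rocker end is at (395,140), very near the third. I'll compare it with projections.

```bash
python3 -c "
from h import *
c=get_calibration('wrist')
def px(q,r,z):
    a=q+YAW-2.171; return np.round((proj(c,[C[0]+r*np.cos(a),C[1]+r*np.sin(a),z],1)-[150,60])*2.2)
for q in (0,.24,.48,.72,.96): print(q,px(q,.07,.072))
for q in (.46,.48,.50): print(q,'end top r66 z.088',px(q,.066,.090),'neck r92 z.081',px(q,.092,.081),'r112 top',px(q,.112,.075))
"
```

```text
0 [192. 127.]
0.24 [287. 155.]
0.48 [388. 161.]
0.72 [487. 146.]
0.96 [578. 111.]
0.46 end top r66 z.088 [379. 135.] neck r92 z.081 [383. 301.] r112 top [385. 410.]
0.48 end top r66 z.088 [388. 135.] neck r92 z.081 [394. 301.] r112 top [398. 409.]
0.5 end top r66 z.088 [397. 134.] neck r92 z.081 [406. 300.] r112 top [411. 409.]
```

The lever is at about 0.487 and the third notch shows at about 0.483, so it is inside the window. Easing off sideways and letting the paddle up slowly.

Call:
arm_command(targets="0 -0.5 0 0.004 255; 0 -0.5 0 0.004 255; 0 1 0 0 255; 0 2 0 0 255; 0 2.2 -1.5 0 255; 0 2.2 -3 0 255; 0 2.2 -4.5 0 255; 0 2.2 -6 0 255")

```text
clock: 18.92
eef_pos: [0.5603, 0.0322, 0.0819]
ee_rot: [0.001, 0.689, 0.724, 0.0]
ft_force: [1.2, -4.9, 3.9]
grip_width: -0.0002
gripper_force: 2.5
```

```bash
python3 -c "from h import *; st()"
```

```text
t 18.92 r 139.8 q 0.457 tip z 70.9 roll needed -0.02 Fz 3.9 Ftan 0.8
```

Call:
arm_command(targets="0 0 -1 0 255; 0 0 -2 0 255; 0 0 -3 0 255; 0 0 -4 0 255; 0 0 -5 0 255; 0 0 -5 0 255")

```text
clock: 19.42
eef_pos: [0.5601, 0.0333, 0.0866]
ee_rot: [0.0, 0.689, 0.725, 0.0]
ft_force: [3.2, -2.5, 4.0]
grip_width: -0.0001
gripper_force: 2.3
```

```bash
python3 -c "from h import *; st()"
```

```text
t 19.42 r 138.7 q 0.455 tip z 75.6 roll needed -0.018 Fz 4.0 Ftan 3.0
```

The force is still there above tooth-top height, so the latch is going into a notch. Continuing up.

Call:
arm_command(targets="0 1 0 0 255; 0 1.5 -1 0 255; 0 1.5 -2 0 255; 0 1.5 -3 0 255; 0 1.5 -4 0 255; 0 1.5 -5 0 255; 0 1.5 -6 0 255; 0 1.5 -7 0 255")

```text
clock: 20.08
eef_pos: [0.5612, 0.0331, 0.093]
ee_rot: [-0.0, 0.689, 0.725, -0.0]
ft_force: [0.7, 0.2, -0.3]
grip_width: -0.0
gripper_force: 0.0
```

Call:
arm_command(targets="0 0 -4 0 255; 0 0 -14 0 255; 0 0 -35 0 255; 0 0 -60 0 255; 0 0 -85 0 255; 0 0 -100 0 255; 0 0 -105 0 255; 0 0 -105 0 255")

```text
clock: 20.75
eef_pos: [0.562, 0.033, 0.2004]
ee_rot: [0.001, 0.689, 0.725, 0.001]
ft_force: [0.2, -0.2, -0.2]
grip_width: 0.0002
gripper_force: 0.0
```

```bash
python3 -c "
from h import *
st(); c=get_calibration('wrist'); im=levq(); cv2.imwrite('pics/w10.png',im)
d=trace('wrist','stage_plate')
for e in d[:2]: print(e['conf'],maskrect(c,e['mask'],.084,1))
m=trace('wrist','paddle')[0]['mask']; cam=-np.array(c['R']).T@c['t']; print('cam',cam)
# outer end of paddle & dark part width vs height hypotheses
k=max(cv2.findContours(m.astype(np.uint8),0,1)[0],key=cv2.contourArea)[:,0]
a=.48+YAW-2.171; u=np.array([np.cos(a),np.sin(a)]); w=np.array([-u[1],u[0]])
for z in (.07,.08,.09):
    P=np.array([onz(c,p,z,1)-C for p in k]); print(z,'r',np.percentile(P@u,[1,99]).round(4),'tan',np.percentile((P@w)[P@u>.12],[1,99]).round(4))
def rz(r,h,th): # point at radius arm, tilt th -> row
    A=r-.092; R=.092+A*np.cos(th)+h*np.sin(th); z=.078-A*np.sin(th)+h*np.cos(th); return proj(c,[C[0]+R*u[0],C[1]+R*u[1],z],1)
print('outer end px seen',k[k[:,1].argmax()],'inner',k[k[:,1].argmin()])
for th in (0,.23,.35): print(th,'outer top',rz(.160,.011,th),'outer bottom',rz(.160,-.001,th),'inner dish edge',rz(.114,.002,th),'rocker in end',rz(.066,.004,th))
"
```

```text
t 20.75 r 139.2 q 0.469 tip z 189.4 roll needed -0.032 Fz -0.2 Ftan 0.2
paddle 0.95 r 0.1152 q centre 0.48 q axis 0.483 [0.0422 0.097 ]
0.79 (array([ 0.2647, -0.2054]), np.float32(1.391), array([0.0453, 0.0725]))
0.55 (array([0.5508, 0.1709]), np.float32(0.21), array([0.0612, 0.16  ]))
cam [0.55793043 0.10364138 0.33159006]
0.07 r [0.0668 0.1675] tan [-0.0218  0.022 ]
0.08 r [0.0668 0.1637] tan [-0.0209  0.0212]
0.09 r [0.0669 0.1599] tan [-0.0201  0.0204]
outer end px seen [301 266] inner [322 128]
0 outer top [328.11200055 264.5169099 ] outer bottom [327.92406605 258.6989743 ] inner dish edge [325.18307278 197.0331805 ] rocker in end [322.02749145 126.89128585]
0.23 outer top [327.90794728 257.87464918] outer bottom [327.59372242 249.38150343] inner dish edge [325.14669057 195.57271057] rocker in end [322.09760791 129.23756876]
0.35 outer top [327.73190435 252.9168343 ] outer bottom [327.36292514 243.29602019] inner dish edge [325.10005049 194.20442452] rocker in end [322.17279313 131.30554607]
```

The lever is at q≈0.48 with the paddle level, so the latch is home. The plate is centred on the seat at yaw 0.21 and the arm is clear of everything. Handing in.

```bash
python3 -c "
from bench import sign_off; print(sign_off())"
```

```text
the job is handed in; nothing more can be done
None
```

The stage plate lies flush over both pins, the lever's latch is home in the third notch (measured q ≈ 0.48, paddle level), and I handed the job in at about 21 s; no verdict was returned.

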